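# Close a gear pump on its dowels and hold it shut

## Robot

A 6-joint arm with a two-finger parallel gripper is mounted at the origin on a cart in front of the work surface, level with it; the furniture and walls round the work are solid. World frame = base frame: x ahead of the robot, y to its left, z up, the work surface at z = 0. Lengths are in m, angles in rad, forces in N, time in s.
With the tool pointing down it reaches from about 0.275 to 0.725 m from the base axis. Payload 5.6 kg.
Tool frame: the origin (TCP) lies midway between the tips of the shut fingers; the grasp point (between the pads) lies 19 mm behind it; z points along the fingers, y is the line along which they close (so a half turn about z gives the same grasp; the last joint's range is limited). The gripper opens to 85 mm and grips with 20 to 120 N. Pads are 22 mm wide; open, the fingers measure 114 mm over their backs; the gripper's body (76 mm by 85 mm) begins 54 mm behind the grasp point. The pads swing forward as they close: fully open they stand 13 mm farther back than shut.
Start: joints at [-0.89, 0.255, 0.108, 0, -1.424, -0.285], TCP at [0.212, -0.507, 0.231] pointing down, gripper open.
Joint ranges: [-2.95, 2.95], [-1.21, 1.97], [-1.09, 1.5], [-2.87, 1.71], [-2.94, -0.07], [-3.05, 3.05]. Speed limits (rad/s): [2.57, 2.57, 3.14, 3.14, 3.14, 3.14].

## Interface

Orientations are given as a rotation vector (axis times angle).
In Python, from bench import bot, capture gives the robot as it stands.
- The arm moves only by the shell command python3 -m pendant 'ROWS' [FORCE]. ROWS is JSON, a list of rows, each a list of 7 numbers: the gripper command: -1 is fully open, 1 is shut, values between are in proportion, then the shift along the world's x, y, z in m, then the turn, a rotation vector about the world's x, y, z in rad. In form: [[jaw, tx, ty, tz, wx, wy, wz], ...]. A call has exactly 8 rows; each row shifts and turns the commanded pose from where the row before left it; what a row does not reach is not made up. A row lasts 1/10 s, in which the tool goes at most 50 mm and 8.59 degrees, less where a joint would pass 70% of its speed; a pose out of reach is approached as far as the arm can. A call is refused whole if a number of a shift passes 0.05 or a number of a turn 0.15, either way. A call with a gripper value outside its range is refused whole. The fingers move at their own pace and stop on an object; FORCE is the grip in N (left out, the last holds). Time passes only in rows, so rows that do not move let the fingers close, or fill a call up. It gives the time, the measured TCP pose, the force, the opening and the grip force at its end, in the units of the state.
- bot.read_state(): the state, without advancing time (a new reading comes with each control period).
- capture(name): name is "side" or "top" or "wrist"; returns a dict with "pixels" (400x640x3 uint8, red, green, blue), "intrinsics" (3x3 intrinsics, pixels), "k1" (the pictures are not rectified: a ray, as slopes to the right and down, at radius r is drawn at 1 + k1 r^2 times it, then the intrinsics apply), "T" (4x4, takes a point from camera to world coordinates). Camera axes: x right, y down, z forward; pixel columns grow to the right and rows downward; lengths in m; the calibration is good to about 2 mm. A picture is of the moment at which its call begins. There is no depth.
- bot.close_job(): hands the job in; it is judged then, once.
The state is a dict: "time_s": time; "q": joint angles; "joint_velocities": joint speeds; "effort": joint torques, N m; "eef_pos": TCP position; "eef_rot": TCP orientation; "ft_force": force on the tool from outside, world axes, zero at the start; "wrist_torque": the same for the moment, N m; "width": opening from 0.0 (shut) to 1.0 (fully open); "gripper_force": force on a finger pad.
Only numpy, scipy, OpenCV 4.12 (cv2) and the standard library are available. Lean on these libraries where they do the work, as an engineer would, in place of code of your own. Each camera call takes 0.05 s, during which the arm holds its last target. There are 200 camera calls.

## Task

Build up the little gear pump: set the grey pump body down over the gears onto its two dowels, fully home and let go, then put the blue cover squarely on top, on the same dowels. The springs under the bronze pressure plate keep the cover from closing, so push it down until it is flush on the body and finish while still holding it firmly closed, ready for the screws to go in. Do not knock the other things on the bench about.

Things in the scene. Friction and masses are not known exactly. Their poses are not given: they have to be found in the camera images.
- seat (a point): Centre of the flat top face of the fixed steel end plate (56 mm along x, 104 along y), where the body must rest, 28 mm above the bench; z up. Under it lies a dark assembly plate, 86 x 132 mm, 14 mm thick. On the face stand two dowels at x = 0, y = +41 and -41 mm, and between them gears and bronze plates shaped like a figure eight, 29 mm along x, 55 along y.
- dowel_a (a point): Tip of the steel dowel at y = +41 mm from the seat, 44.5 mm above the seat. Both dowels are 8 mm thick; their top 6 mm taper to 3 mm.
- dowel_b (a point): Tip of the other, equal dowel, at y = -41 mm from the seat.
- pressure_plate (a joint): How far the bronze pressure plate over the gears is pushed down, in m. At 0 its top is 36 mm above the seat, 6 mm above the top of a seated body; 0.006 when the cover is flush; it stops at 0.009. Springs push it up with 6.5 N at 0 and 12 N at 0.006, more than the cover's weight: keeping it shut takes a steady push of 10 N, better 15 to 20.
- body_mid (a point): Centre of the loose grey aluminium pump body, 15 mm above its underside. A ring lying flat: 56 mm along its x, 104 along its y, 30 high, straight sides to grip across x; a figure-eight bore (34 mm along x, 60 along y) and two 9.5 mm dowel holes at x = 0, y = +41 and -41 mm go right through. Fits turned by half a turn too. Fully home, this point is 15 mm above the seat.
- pump_body: The same pump body, its origin at the centre of its underside. It weighs 0.21 to 0.31 kg.
- cover_mid (a point): Centre of the loose blue pump cover, 23 mm above its underside. It lies boss up: a flange 56 mm along its x, 104 along its y, 16 thick, with two 9.5 mm through holes for the dowels at x = 0, y = +41 and -41 mm. Fits turned by half a turn too. Closed flush on the seated body, this point is 53 mm above the seat; resting on the unpressed plate, 59 mm.
- pump_cover: The same cover, its origin at the centre of its underside. On the middle of the flange stands a square-sided port boss to hold it by: 30 mm along x, 44 along y, 30 high, its top 46 mm above the underside. It weighs 0.26 to 0.38 kg.
- hex_key_holder: Bystander: hex keys in a red clip, 73 x 60 x 16 mm, origin at its underside. Leave it alone.
- jar_a: Bystander: small clear jar with a white lid and nuts inside, 42 mm wide, 45 mm high, origin at its underside. Leave it alone.
- oil_bottle: Bystander: cream oil bottle with a red spout, 32 mm wide, 97 mm high, origin at its underside. Leave it standing.
- bored_block: Bystander: drilled steel block, 36 x 88 x 30 mm, origin at its underside. Leave it alone.
- caliper_small: Bystander: small caliper lying flat, 60 x 157 x 8 mm, origin at its underside. Leave it alone.

How it is judged:
On the way:
1. the pump body is fully home on the end plate, on both dowels, and let go (z of body_mid in the frame of seat between 0.0135 and 0.0165 m and horizontal distance between body_mid and seat below 0.003 m and angle between the x axis of body_mid and the x axis of seat, either way round below 0.05 rad and angle between the z axis of body_mid and the z axis of seat, either way round below 0.035 rad and contact force between the fingers and pump_body below 0.1 N), for 0.2 s.
At the end, for the whole second after the job is handed in: Body home on the end plate and cover flush on the body (each within 1.5 mm in height, 3 mm sideways, 0.05 rad in yaw either way round, 0.035 rad of level), pressure plate pushed down over 4.5 mm, cover and body pressed together with over 1 N, and the gripper still on the cover (over 2 N) (z of body_mid in the frame of seat between 0.0135 and 0.0165 m and horizontal distance between each of body_mid, cover_mid and seat below 0.003 m and angle between the x axis of each of body_mid, cover_mid and the x axis of seat, either way round below 0.05 rad and angle between the z axis of each of body_mid, cover_mid and the z axis of seat, either way round below 0.035 rad and z of cover_mid in the frame of seat between 0.0515 and 0.0545 m and value of joint pressure_plate above 0.0045 m and contact force between pump_cover and pump_body above 1 N and contact force between the fingers and pump_cover above 2 N and linear speed of pump_cover below 0.01 m/s); the arm keeps its last pose, push and grip.
It fails at once if a bystander on the bench was moved by more than 3 cm (distance of any of hex_key_holder, jar_a, oil_bottle, bored_block, caliper_small from where it was at the start of the episode above 0.03 m).
It fails at once if the oil bottle or the jar was tipped over (angle between any of oil_bottle, jar_a's own z axis and vertical above 0.5 rad).
It also fails if it takes over 61 s, if anything falls off the work surface, if the arm or the gripper's body presses on something with over 40 N, if the wrist force passes 120 N, or if a joint passes its speed limit or range.

## Working session

There is one attempt and no reset: what is moved stays moved. The work goes in short steps, Python scripts to look and compute and a shell command to move; the robot and the scene stay as the last step left them, time stands still between calls to the robot, and variables do not carry over. Pictures are saved under pics/ and viewed, at most 12 in all, crops included, and the job is handed in when it is done.

```bash
ls; mkdir -p pics
python3 - <<'E'
from bench import bot,capture
import cv2,numpy as np
np.set_printoptions(precision=4,suppress=True)
for n in("top","side"):
    c=capture(n);cv2.imwrite(f"pics/{n}0.png",c["pixels"][:,:,::-1]);print(n,c["intrinsics"],c["k1"],c["T"])
s=bot.read_state();print(s)
E
```

```text
pics
top [[388.9971   0.     321.5748]
 [  0.     388.9971 200.2809]
 [  0.       0.       1.    ]] 0.0012077359755377102 [[-0.0278 -0.9862  0.1633  0.4255]
 [-0.9995  0.0296  0.0088  0.0024]
 [-0.0135 -0.163  -0.9865  0.9934]
 [ 0.      0.      0.      1.    ]]
side [[373.6655   0.     315.6153]
 [  0.     373.6655 196.7184]
 [  0.       0.       1.    ]] -0.0692884942717619 [[-0.9958  0.0462 -0.0786  0.6165]
 [ 0.0904  0.3884 -0.9171  0.7704]
 [-0.0118 -0.9203 -0.3909  0.3955]
 [ 0.      0.      0.      1.    ]]
{'time_s': 0.1, 'q': array([-0.8904,  0.2557,  0.1071, -0.0004, -1.4239, -0.2846]), 'joint_velocities': array([ 0.0002, -0.0004,  0.0049,  0.0013, -0.0019,  0.0017]), 'effort': array([ -0.0023, -38.7604,  23.8474,   5.3778,  -0.0038,   0.    ]), 'eef_pos': array([ 0.2119, -0.507 ,  0.2305]), 'eef_rot': array([ 0.6175, -3.0798, -0.0027]), 'ft_force': array([-0.1497, -0.3954,  0.2855]), 'wrist_torque': array([ 0.0521,  0.0241, -0.0201]), 'gripper_force': 0.0, 'width': 0.9969556176700023}
```

View pics/top0.png

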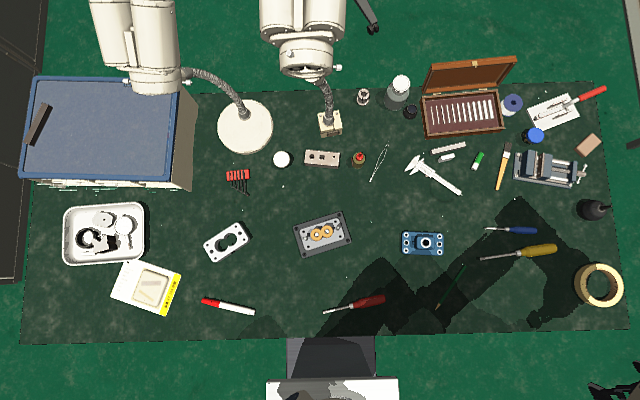

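View pics/side0.png

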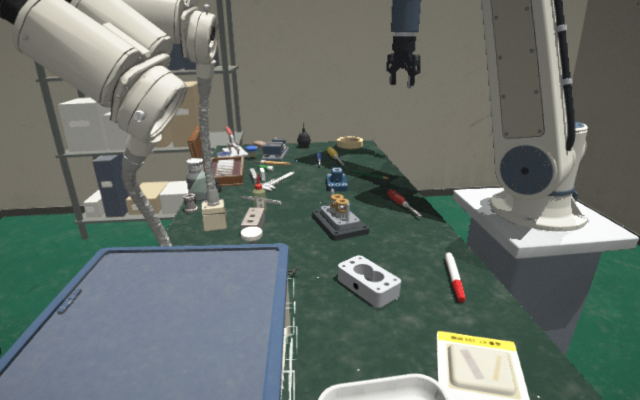

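The top view shows the body at about (226,242), the fixture with gears at (322,234) and the blue cover at (423,243). The side view agrees, and the space between them is clear.

```bash
cat > h.py <<'E'
import cv2,numpy as np
from bench import bot,capture
from scipy.spatial.transform import Rotation as R
np.set_printoptions(precision=4,suppress=True)
def ray(c,px):
    K=c["intrinsics"];px=np.atleast_2d(np.array(px,float))
    D=np.array([c["k1"],0,0,0,0.])
    u=cv2.undistortPointsIter(px[:,None],K,D,None,None,(3,50,1e-10))[:,0]
    return np.c_[u,np.ones(len(u))]@c["T"][:3,:3].T
def onz(c,px,z):
    d=ray(c,px);o=c["T"][:3,3];return o+d*((z-o[2])/d[:,2])[:,None]
def proj(c,P):
    T=np.linalg.inv(c["T"]);r=cv2.Rodrigues(T[:3,:3])[0]
    return cv2.projectPoints(np.atleast_2d(np.array(P,float)),r,T[:3,3],c["intrinsics"],np.array([c["k1"],0,0,0,0.]))[0][:,0]
def rect(c,mask,z,a=200):
    """min-area rect of the biggest blob on plane z: centre, long, short, yaw of long axis relative to +y"""
    cs=cv2.findContours(mask.astype(np.uint8),cv2.RETR_EXTERNAL,cv2.CHAIN_APPROX_NONE)[0]
    k=max(cs,key=cv2.contourArea)[:,0]
    P=onz(c,k,z)[:,:2]
    (x,y),(w,h),ang=cv2.minAreaRect((P*1000).astype(np.float32))
    if w>h: ang-=90;w,h=h,w
    ang=(ang+90)%180-90
    return np.array([x,y,h,w,ang]),k.mean(0)
def save(c,name,box=None,f=1):
    im=c["pixels"][:,:,::-1]
    if box: im=im[box[1]:box[3],box[0]:box[2]]
    cv2.imwrite(f"pics/{name}.png",cv2.resize(im,None,fx=f,fy=f,interpolation=cv2.INTER_CUBIC))
E
python3 - <<'E'
from h import *
c=capture("top");im=c["pixels"].astype(int)
def roi(m,x0,y0,x1,y1):
    o=np.zeros(m.shape,bool);o[y0:y1,x0:x1]=m[y0:y1,x0:x1];return o
g=im.min(2)
print("body",rect(c,roi(g>110,195,210,260,275),.03))
b=(im[:,:,2]>im[:,:,0]+25)
print("cover",rect(c,roi(b,390,222,455,262),.016))
sp=im.max(2)-im.min(2)
for t in(60,75,90): print("plate",rect(c,roi((g>t)|(sp>60),285,205,360,265),.028))
from h import R
w=capture("wrist");print(w["T"],w["intrinsics"]);s=bot.read_state();print(R.from_rotvec(s["eef_rot"]).as_matrix())
E
```

```text
body (array([487.6058, 252.1669, 105.221 ,  57.5899,  32.0378]), array([225.2476, 242.0857]))
cover (array([ 471.8876, -237.1198,  102.1253,   57.3841,   -4.3214]), array([423.9621, 242.5227]))
plate (array([502.6852,  14.4668, 128.5915,  89.1466,  16.2495]), array([322.1402, 233.5   ]))
plate (array([499.6328,  13.6535, 127.2555,  82.3695,  16.1748]), array([321.5128, 234.4744]))
plate (array([500.0516,  13.5236, 126.6392,  81.1085,  16.0772]), array([321.5084, 231.2647]))
[[-0.3851  0.889   0.2476  0.1491]
 [ 0.9229  0.3706  0.1046 -0.533 ]
 [ 0.0012  0.2688 -0.9632  0.3741]
 [ 0.      0.      0.      1.    ]] [[342.5748   0.     319.6902]
 [  0.     342.5748 196.4239]
 [  0.       0.       1.    ]]
[[-0.9227 -0.3855 -0.0005]
 [-0.3855  0.9227  0.001 ]
 [ 0.0001  0.0011 -1.    ]]
```

```bash
python3 -m pendant '[[-1,0.017,0.0465,-0.002,0,0,0.108],[-1,0.017,0.0465,-0.002,0,0,0.108],[-1,0.017,0.0465,-0.002,0,0,0.108],[-1,0.017,0.0465,-0.002,0,0,0.108],[-1,0.017,0.0465,-0.002,0,0,0.108],[-1,0.017,0.0465,-0.002,0,0,0.108],[-1,0.017,0.0465,-0.002,0,0,0.108],[-1,0.017,0.0465,-0.002,0,0,0.108]]' 40
python3 -m pendant '[[-1,0.017,0.0465,-0.002,0,0,0.108],[-1,0.017,0.0465,-0.002,0,0,0.108],[-1,0.017,0.0465,-0.002,0,0,0.108],[-1,0.017,0.0465,-0.002,0,0,0.108],[-1,0.017,0.0465,-0.002,0,0,0.108],[-1,0.017,0.0465,-0.002,0,0,0.108],[-1,0.017,0.0465,-0.002,0,0,0.108],[-1,0.004,0.0145,-0.002,0,0,0.108]]'
python3 - <<'E'
from h import *
c=capture("wrist");save(c,"w1");print(c["k1"],proj(c,[.488,.252,.03]))
s=bot.read_state();print(s["eef_pos"],R.from_rotvec(s["eef_rot"]).as_matrix(),s["q"])
E
```

```text
time_s: 1.0
eef_pos: [0.3481, -0.1335, 0.2154]
eef_rot: [-1.856, 2.534, -0.001]
ft_force: [2.5, -0.3, 0.0]
width: 1.0
gripper_force: 0.0
time_s: 1.8
eef_pos: [0.4718, 0.2082, 0.1981]
eef_rot: [2.748, -1.521, -0.001]
ft_force: [-0.6, -0.7, -0.8]
width: 0.998
gripper_force: 0.0
-0.02354263204647346 [[280.8387 205.618 ]]
[0.4716 0.2084 0.1975] [[ 0.536  -0.8442 -0.0017]
 [-0.8442 -0.536  -0.0007]
 [-0.0003  0.0018 -1.    ]] [ 0.7197  0.2015 -0.0472 -0.0006 -1.3239 -0.1539]
```

View pics/w1.png

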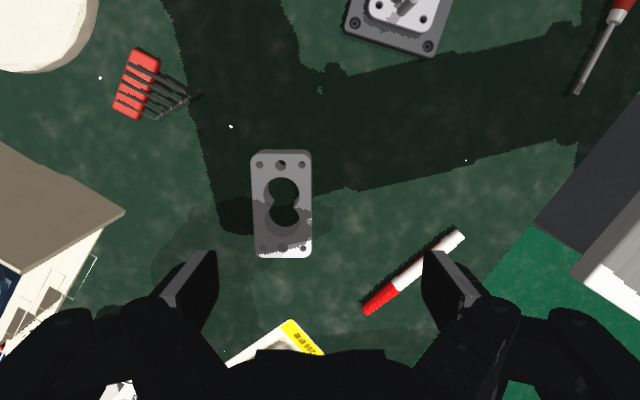

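The wrist view shows the body at about (281,205), nearly aligned with the image axes and partly in shadow. The red marker is at (410,275) and the fixture is at the top, around (400,20).

Run:
```python
from h import *
c=capture("wrist");im=c["pixels"].astype(int)
for (u,v) in[(265,170),(265,245),(281,151),(240,180),(240,225)]: print(u,v,im[v,u])
m=(im[:,:,1]-im[:,:,0]<12)&(im.max(2)>75)
o=np.zeros(m.shape,bool);o[140:265,240:325]=m[140:265,240:325]
o=cv2.morphologyEx(o.astype(np.uint8),cv2.MORPH_OPEN,np.ones((3,3)))
print(rect(c,o,.03))
g=im.max(2);
h=((g<60)&(np.add.outer(np.arange(400),np.zeros(640))>0)).astype(np.uint8)
n,l,st,ce=cv2.connectedComponentsWithStats(h[140:265,240:325])
for i in range(1,n):
    if st[i][4]>8: print(st[i],ce[i]+[240,140],onz(c,ce[i]+[240,140],.03))
```

```text
265 170 [137 134 133]
265 245 [81 80 81]
281 151 [82 80 81]
240 180 [25 34 30]
240 225 [18 24 20]
(array([487.3683, 251.6889, 107.1415,  56.2636,  32.3321]), array([281.5065, 203.3839]))
[   0    0   85  108 2482] [275.4001 172.7893] [[0.508  0.2274 0.03  ]]
[39 20  6  5 20] [281.7  161.95] [[0.5082 0.2156 0.03  ]]
[  28   37   31   50 1220] [282.7377 201.3066] [[0.4882 0.2474 0.03  ]]
[71 60 11 12 66] [316.     206.3333] [[0.4589 0.2348 0.03  ]]
[73 80 12 13 94] [319.383  225.7766] [[0.4457 0.2496 0.03  ]]
[  0 107   5   6  17] [241.5882 249.2353] [[0.4973 0.3115 0.03  ]]
[ 28 118   5   5  13] [269.3846 259.4615] [[0.4686 0.3064 0.03  ]]
```

```bash
python3 -m pendant '[[-1,0.008,0.0218,-0.025,0,0,0],[-1,0.008,0.0218,-0.035,0,0,0],[-1,0,0,-0.04,0,0,0],[-1,0,0,-0.04,0,0,0],[-1,0,0,-0.03,0,0,0],[-1,0,0,-0.015,0,0,0],[-1,0,0,-0.008,0,0,0],[-1,0,0,-0.003,0,0,0]]' 40
python3 -m pendant '[[-1,0,0,0,0,0,0],[0,0,0,0,0,0,0],[0.2,0,0,0,0,0,0],[0.4,0,0,0,0,0,0],[1,0,0,0,0,0,0],[1,0,0,0,0,0,0],[1,0,0,0,0,0,0],[1,0,0,0,0,0,0]]'
python3 - <<'E'
from h import *
c=capture("wrist");save(c,"w2")
s=bot.read_state();print(s["eef_pos"],R.from_rotvec(s["eef_rot"]).as_matrix(),s["width"],s["gripper_force"])
E
```

```text
time_s: 2.7
eef_pos: [0.487, 0.2474, 0.0031]
eef_rot: [2.742, -1.532, -0.0]
ft_force: [1.6, -0.6, -0.3]
width: 0.998
gripper_force: 0.0
time_s: 3.5
eef_pos: [0.4881, 0.2489, 0.0047]
eef_rot: [-2.742, 1.529, -0.002]
ft_force: [-0.3, -0.4, 6.4]
width: 0.644
gripper_force: 44.2
[0.4881 0.2489 0.0046] [[ 0.5257 -0.8507  0.0024]
 [-0.8507 -0.5257  0.0015]
 [-0.     -0.0029 -1.    ]] 0.6499062718482109 44.23697769641876
```

View pics/w2.png

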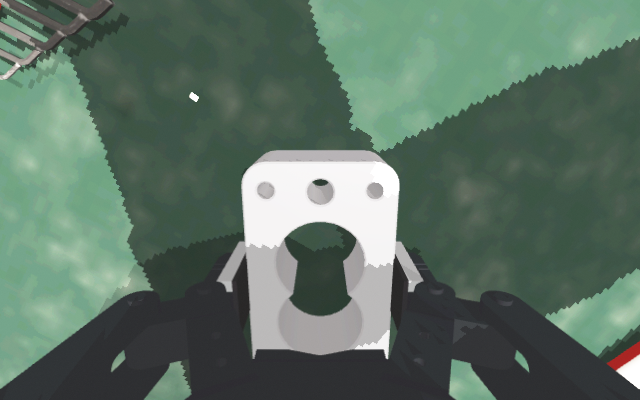

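The body is held across x, with its far dowel hole at (320,190). Next I carry it beside the fixture so the wrist camera can see the dowels.

```bash
python3 -m pendant '[[1,0,0,0.01,0,0,0],[1,0,0,0.03,0,0,0],[1,-0.002,-0.01,0.04,0,0,-0.04],[1,-0.005,-0.025,0.04,0,0,-0.06],[1,-0.006,-0.028,0.02,0,0,-0.06],[1,-0.006,-0.025,0,0,0,-0.06],[1,-0.004,-0.015,0,0,0,-0.05],[1,-0.002,-0.007,0,0,0,-0.01]]' 60
python3 -m pendant '[[1,0,0,0,0,0,0],[1,0,0,0,0,0,0],[1,0,0,0,0,0,0],[1,0,0,0,0,0,0],[1,0,0,0,0,0,0],[1,0,0,0,0,0,0],[1,0,0,0,0,0,0],[1,0,0,0,0,0,0]]'
python3 - <<'E'
from h import *
c=capture("wrist");save(c,"w3")
s=bot.read_state();print(s["eef_pos"],R.from_rotvec(s["eef_rot"]).as_matrix(),s["ft_force"])
for p in([.4995,.0135,.064],[.4995-.041*.276,.0135+.041*.961,.0725],[.4995+.041*.276,.0135-.041*.961,.0725]):print(proj(c,p))
E
```

```text
time_s: 4.35
eef_pos: [0.4609, 0.1368, 0.1429]
eef_rot: [2.5, -1.901, -0.002]
ft_force: [-0.1, 0.3, -2.4]
width: 0.644
gripper_force: 65.7
time_s: 5.15
eef_pos: [0.4621, 0.1382, 0.1433]
eef_rot: [-2.503, 1.898, -0.0]
ft_force: [-0.7, -0.5, -3.2]
width: 0.641
gripper_force: 65.7
[0.4621 0.1381 0.1433] [[ 0.2697 -0.9629  0.    ]
 [-0.9629 -0.2697 -0.    ]
 [ 0.     -0.     -1.    ]] [-0.6454  0.592  -3.0118]
[[315.4977 -10.0754]]
[[316.0255  62.8826]]
[[ 314.5473 -100.1556]]
```

View pics/w3.png

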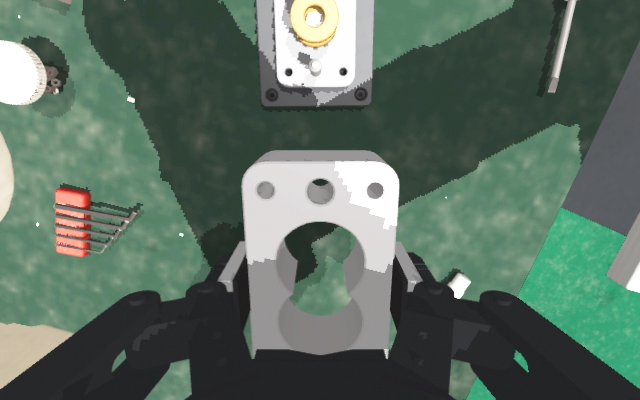

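Dowel a shows at about (316,65), right where I predicted it. Dowel b is out of frame, so I rise to see both.

```bash
python3 -m pendant '[[1,-0.002,0.007,0.025,0,0,0],[1,-0.002,0.007,0.035,0,0,0],[1,-0.002,0.008,0.035,0,0,0],[1,-0.002,0.007,0.025,0,0,0],[1,0,0,0,0,0,0],[1,0,0,0,0,0,0],[1,0,0,0,0,0,0],[1,0,0,0,0,0,0]]'
python3 - <<'E'
from h import *
c=capture("wrist");save(c,"w4",(200,0,440,240),2.5)
s=bot.read_state();print(s["eef_pos"],R.from_rotvec(s["eef_rot"]).as_matrix(),s["ft_force"])
for p in([.4995,.0135,.064],[.4995-.041*.276,.0135+.041*.961,.0725],[.4995+.041*.276,.0135-.041*.961,.0725]):print(proj(c,p))
np.savez("w4",**c)
E
```

```text
time_s: 6.0
eef_pos: [0.4535, 0.1666, 0.2619]
eef_rot: [2.501, -1.897, -0.001]
ft_force: [-0.6, 0.6, -3.0]
width: 0.64
gripper_force: 65.8
[0.4537 0.1667 0.2621] [[ 0.2693 -0.9631 -0.0019]
 [-0.9631 -0.2693 -0.0014]
 [ 0.0008  0.0022 -1.    ]] [-1.018  -0.3743 -3.243 ]
[[315.7057  -5.2418]]
[[316.0913  42.2805]]
[[315.1244 -61.7413]]
```

View pics/w4.png

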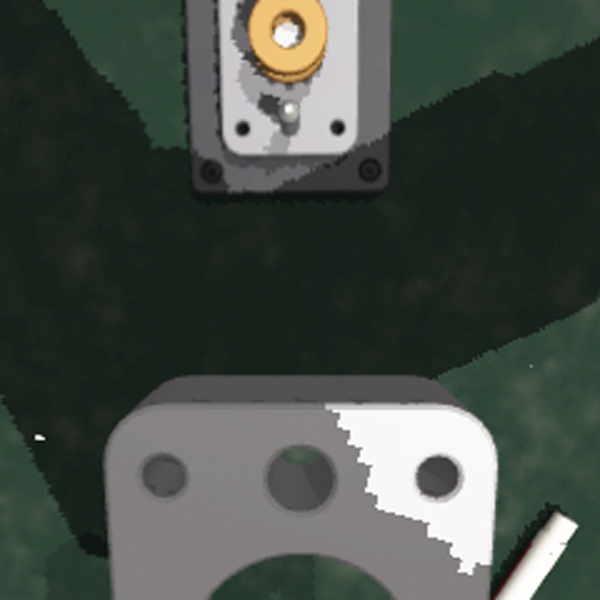

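Dowel a is at (315.6,43). I shift toward the fixture to bring both dowels into frame.

```bash
python3 -m pendant '[[1,0.005,-0.019,0,0,0,0],[1,0.007,-0.025,0,0,0,0],[1,0.007,-0.025,0,0,0,0],[1,0.005,-0.018,0,0,0,0],[1,0.002,-0.008,0,0,0,0],[1,0,0,0,0,0,0],[1,0,0,0,0,0,0],[1,0,0,0,0,0,0]]'
python3 - <<'E'
from h import *
c=capture("wrist");save(c,"w5",(220,0,420,240),2.5)
s=bot.read_state();print(s["eef_pos"],R.from_rotvec(s["eef_rot"]).as_matrix(),s["ft_force"])
for p in([.4995,.0135,.064],[.4995-.041*.276,.0135+.041*.961,.0725],[.4995+.041*.276,.0135-.041*.961,.0725]):print(proj(c,p))
np.savez("w5",**c)
E
```

```text
time_s: 6.85
eef_pos: [0.4799, 0.0728, 0.2631]
eef_rot: [2.504, -1.898, -0.0]
ft_force: [-0.5, 0.2, -2.8]
width: 0.643
gripper_force: 65.8
[0.4799 0.0728 0.2632] [[ 0.2706 -0.9627 -0.0001]
 [-0.9627 -0.2706  0.0002]
 [-0.0002  0.     -1.    ]] [-0.1035 -0.1571 -3.1951]
[[316.7429 106.4207]]
[[317.0321 149.8779]]
[[316.285   60.4094]]
```

View pics/w5.png

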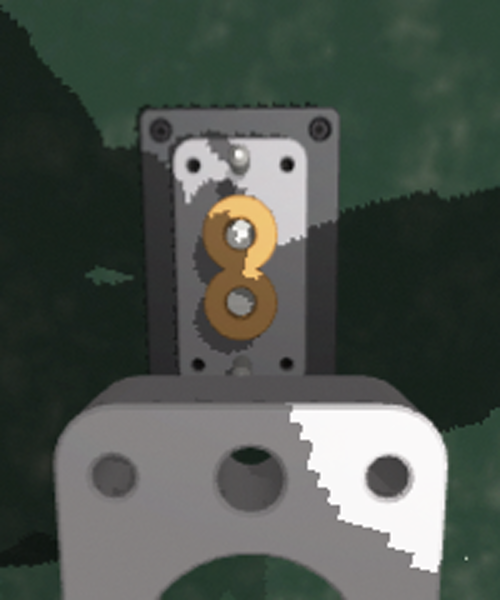

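Dowel b's tip is at (315.6,62.2), the held body's hole at (320.8,192), and dowel a was at (315.6,43.2) in the previous view. I compute the offsets from these.

Run:
```python
from h import *
a=dict(np.load("w4.npz"));b=dict(np.load("w5.npz"))
for c in(a,b): c["k1"]=float(c["k1"])
A=onz(a,[315.6,43.0],.0725)[0];B=onz(b,[315.6,62.2],.0725)[0]
d=A-B;print(A,B,np.linalg.norm(d),"mid",(A+B)/2,"yaw",np.degrees(np.arctan2(-d[0],d[1])))
H=onz(b,[320.8,191.8],.2632-.0046+.03)[0]
tx=np.array([.2706,-.9627]);ty=np.array([-.9627,-.2706]);r=H[:2]-[.4799,.0728]
print("hole in tool",r@tx,r@ty)
# end plate edges in w5 : long edges in crop -> yaw
c=b;L=onz(c,np.array([[173,170],[178,370],[307,160],[304,370]])/2.5+[220,0],.028)[:,:2]
for i in(0,2):
    e=L[i]-L[i+1];print(np.degrees(np.arctan2(e[0],-e[1])))
print(L)
```

```text
[0.4884 0.0536 0.0725] [ 0.511  -0.0242  0.0725] 0.08104874002057086 mid [0.4997 0.0147 0.0725] yaw 16.159991084378046
hole in tool 0.03625941261327684 0.0003805011439768028
15.869359137145224
15.782092646313393
[[ 0.5377 -0.0156]
 [ 0.5149  0.0646]
 [ 0.485  -0.0345]
 [ 0.4613  0.0496]]
```

```bash
python3 -m pendant '[[1,0.005,-0.015,0,0,0,0.005],[1,0.007,-0.022,-0.02,0,0,0],[1,0.006,-0.018,-0.04,0,0,0],[1,0.0034,-0.007,-0.045,0,0,0],[1,0,0,-0.04,0,0,0],[1,0,0,-0.023,0,0,0],[1,0,0,-0.01,0,0,0],[1,0,0,0,0,0,0]]'
python3 -m pendant '[[1,0,0,0,0,0,0],[1,0,0,0,0,0,0],[1,0,0,0,0,0,0],[1,0,0,0,0,0,0],[1,0,0,0,0,0,0],[1,0,0,0,0,0,0],[1,0,0,0,0,0,0],[1,0,0,0,0,0,0]]'
python3 - <<'E'
from h import *
c=capture("wrist");save(c,"w6",(220,120,420,280),4)
s=bot.read_state();print(s["eef_pos"],R.from_rotvec(s["eef_rot"]).as_matrix(),s["ft_force"])
print(proj(c,[.511,-.0242,.0725]))
np.savez("w6",**c)
E
```

```text
time_s: 7.7
eef_pos: [0.501, 0.0104, 0.0845]
eef_rot: [2.507, -1.89, -0.002]
ft_force: [0.3, -0.1, -1.6]
width: 0.643
gripper_force: 65.5
time_s: 8.5
eef_pos: [0.5014, 0.0101, 0.0852]
eef_rot: [2.508, -1.892, -0.0]
ft_force: [-0.4, -0.5, -2.7]
width: 0.641
gripper_force: 65.5
[0.5014 0.0101 0.0852] [[ 0.2745 -0.9616 -0.0001]
 [-0.9616 -0.2745 -0.0001]
 [ 0.      0.0001 -1.    ]] [ 0.5188  0.2143 -2.3344]
[[320.2235 172.0915]]
```

View pics/w6.png

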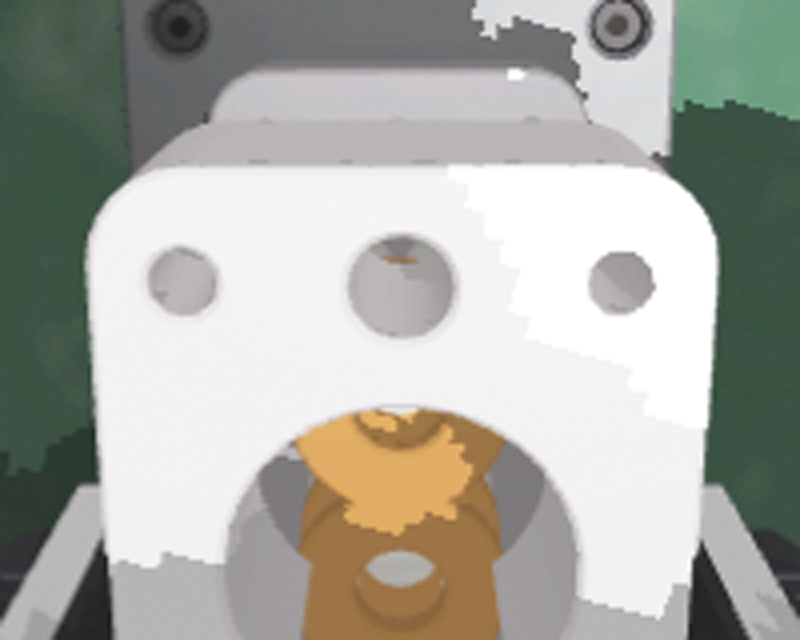

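The body hangs square over the fixture, with its hole at (320.5,191.5) and the gears central in the bore. I check the hole position once more, then lower.

Run:
```python
from h import *
c=dict(np.load("w6.npz"));c["k1"]=float(c["k1"])
H=onz(c,[320.5,191.5],.1106)[0];print(H, H[:2]-np.array([.511,-.0242]))
tx=np.array([.2745,-.9616]);r=(H[:2]-[.511,-.0242]);print(r@tx, r@[-.9616,-.2745])
# seat plate far edge (crop y 68) and body far top edge (crop y 165), both at 52 mm from centre
E_=onz(c,[320,120+68/4],.028)[0];F=onz(c,[320,120+165/4],.1106)[0];print("edge diff",(F-E_)[:2]@tx)
S=onz(c,np.array([[178,27],[618,27]])/4+[220,120],.014)[:,:2].mean(0);print("screws mid lateral",(H[:2]-S)@[-.9616,-.2745])
```

```text
[ 0.5112 -0.0249  0.1106] [ 0.0002 -0.0007]
0.0007191727807149813 4.084996834776417e-05
edge diff -7.357548221419835e-05
screws mid lateral 0.0003959661077732827
```

```bash
python3 -m pendant '[[1,0,0,-0.004,0,0,0],[1,0,0,-0.004,0,0,0],[1,0,0,-0.004,0,0,0],[1,0,0,-0.004,0,0,0],[1,0,0,-0.004,0,0,0],[1,0,0,-0.004,0,0,0],[1,0,0,-0.002,0,0,0],[1,0,0,0,0,0,0]]'
```

```text
time_s: 9.35
eef_pos: [0.5013, 0.0101, 0.0589]
eef_rot: [2.507, -1.892, -0.001]
ft_force: [0.2, -0.4, -3.2]
width: 0.641
gripper_force: 65.6
```

```bash
python3 -m pendant '[[1,0,0,-0.004,0,0,0],[1,0,0,-0.004,0,0,0],[1,0,0,-0.004,0,0,0],[1,0,0,-0.004,0,0,0],[1,0,0,-0.004,0,0,0],[1,0,0,-0.003,0,0,0],[1,0,0,-0.002,0,0,0],[1,0,0,0,0,0,0]]'
python3 -m pendant '[[1,0,0,-0.001,0,0,0],[1,0,0,-0.001,0,0,0],[1,0,0,-0.001,0,0,0],[1,0,0,0,0,0,0],[1,0,0,0,0,0,0],[1,0,0,0,0,0,0],[1,0,0,0,0,0,0],[1,0,0,0,0,0,0]]'
```

```text
time_s: 10.15
eef_pos: [0.5013, 0.0101, 0.034]
eef_rot: [2.507, -1.892, -0.001]
ft_force: [0.5, 0.3, -2.5]
width: 0.642
gripper_force: 65.6
time_s: 10.95
eef_pos: [0.5017, 0.0102, 0.0328]
eef_rot: [-2.507, 1.891, -0.002]
ft_force: [-5.5, 0.3, 9.4]
width: 0.641
gripper_force: 67.0
```

Home, with 12 N of contact at the expected height. Release and retreat upward toward the cover.

```bash
python3 -m pendant '[[0,0,0,0.0005,0,0,0],[-0.5,0,0,0,0,0,0],[-1,0,0,0,0,0,0],[-1,0,0,0,0,0,0],[-1,0,0,0,0,0,0],[-1,0,0,0.004,0,0,0],[-1,0,0,0.015,0,0,0],[-1,0,0,0.04,0,0,0]]'
python3 -m pendant '[[-1,0,0,0.045,0,0,0],[-1,-0.002,-0.02,0.035,0,0,-0.05],[-1,-0.004,-0.035,0.025,0,0,-0.07],[-1,-0.005,-0.04,0,0,0,-0.07],[-1,-0.005,-0.035,0,0,0,-0.07],[-1,-0.004,-0.02,0,0,0,-0.07],[-1,-0.002,-0.007,0,0,0,-0.023],[-1,0,0,0,0,0,0]]'
python3 - <<'E'
from h import *
c=capture("wrist");save(c,"w7")
s=bot.read_state();print(s["time_s"],s["eef_pos"],R.from_rotvec(s["eef_rot"]).as_matrix())
t=capture("top");im=t["pixels"].astype(int);m=np.zeros((400,640),np.uint8);m[205:265,285:360]=(im.min(2)>120)[205:265,285:360]
print("body",rect(t,m,.058),proj(t,[.4997,.0147,.058]))
print(proj(c,[.472,-.237,.016]))
np.savez("w7",**c)
E
```

```text
time_s: 11.75
eef_pos: [0.4989, 0.0096, 0.0886]
eef_rot: [2.503, -1.89, -0.008]
ft_force: [0.5, 0.4, 0.2]
width: 0.997
gripper_force: 0.0
time_s: 12.55
eef_pos: [0.4792, -0.1474, 0.1959]
eef_rot: [-2.135, 2.304, -0.0]
ft_force: [0.2, 1.2, -0.6]
width: 1.003
gripper_force: 0.0
12.6 [ 0.4795 -0.1467  0.1959] [[-0.0744 -0.9972  0.0001]
 [-0.9972  0.0744  0.0002]
 [-0.0002 -0.0001 -1.    ]]
body (array([497.784 ,  12.3123, 180.0128, 141.8001,  -1.7096]), array([322. , 234.5])) [[320.8803 233.4032]]
[[319.9391  75.166 ]]
```

View pics/w7.png

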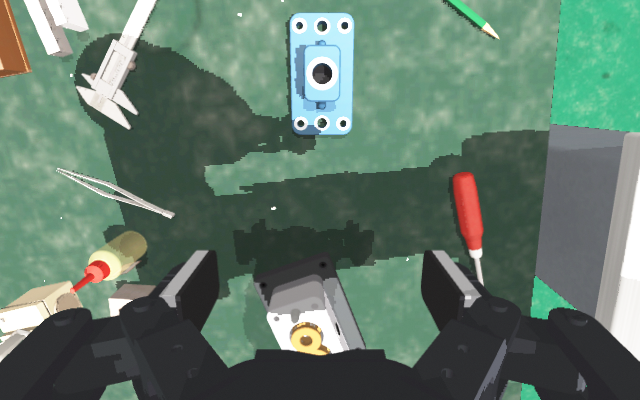

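The cover is at (322,75), nearly aligned, with its hole rings at (322,27) and (322,123). The seated body is visible at the bottom.

Run:
```python
from h import *
c=dict(np.load("w7.npz"));c["k1"]=float(c["k1"]);im=c["pixels"].astype(int)
m=np.zeros((400,640),np.uint8);m[5:145,280:365]=((im[:,:,2]>im[:,:,1]+5)&(im[:,:,2]>im[:,:,0]+25))[5:145,280:365]
print(rect(c,m,.016))
g=im.max(2);d=(g<70).astype(np.uint8)
n,l,st,ce=cv2.connectedComponentsWithStats(d[5:145,280:365])
for i in range(1,n):
    if 20<st[i][4]<400: p=ce[i]+[280,5];print(st[i],p,onz(c,p,.016)[0],onz(c,p,.046)[0])
```

```text
(array([ 470.7549, -236.5966,  103.6458,   56.5585,   -4.2771]), array([321.3304,  72.6087]))
[ 33  60  19  19 193] [323.5492  72.7927] [ 0.4686 -0.2388  0.016 ] [ 0.4691 -0.2365  0.046 ]
[ 12 125  23   9  81] [303.5679 135.6296] [ 0.4913 -0.1847  0.016 ] [ 0.4897 -0.1875  0.046 ]
```

```bash
python3 -m pendant '[[-1,-0.002,-0.02,0,0,0,0],[-1,-0.003,-0.03,-0.02,0,0,0],[-1,-0.0025,-0.028,-0.03,0,0,0],[-1,-0.0013,-0.0115,-0.035,0,0,0],[-1,0,0,-0.035,0,0,0],[-1,0,0,-0.03,0,0,0],[-1,0,0,-0.018,0,0,0],[-1,0,0,-0.008,0,0,0]]' 60
python3 -m pendant '[[-1,0,0,-0.001,0,0,0],[0,0,0,0,0,0,0],[0.2,0,0,0,0,0,0],[0.5,0,0,0,0,0,0],[1,0,0,0,0,0,0],[1,0,0,0,0,0,0],[1,0,0,0,0,0,0],[1,0,0,0,0,0,0]]'
python3 - <<'E'
from h import *
c=capture("wrist");save(c,"w8",(200,100,440,360),2.3)
s=bot.read_state();print(s["eef_pos"],R.from_rotvec(s["eef_rot"]).as_matrix(),s["width"],s["gripper_force"])
np.savez("w8",**c)
E
```

```text
time_s: 13.45
eef_pos: [0.4699, -0.2351, 0.0178]
eef_rot: [2.138, -2.3, -0.005]
ft_force: [-0.6, 0.6, 1.3]
width: 0.998
gripper_force: 0.0
time_s: 14.25
eef_pos: [0.4712, -0.2365, 0.0197]
eef_rot: [-2.136, 2.302, -0.002]
ft_force: [-0.8, 2.5, 6.4]
width: 0.337
gripper_force: 62.0
[ 0.4712 -0.2365  0.0197] [[-0.0747 -0.9972  0.0014]
 [-0.9972  0.0747 -0.0004]
 [ 0.0003 -0.0014 -1.    ]] 0.34382215818594974 61.998528242111206
```

View pics/w8.png

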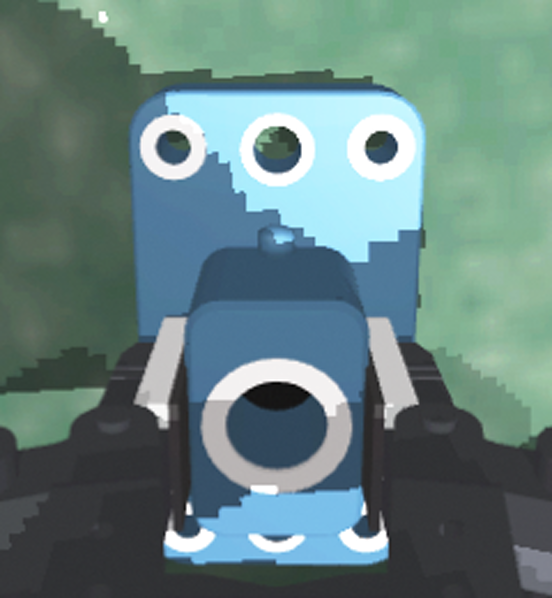

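The boss is squarely held, with the far hole ring at (320.4,164.8). I compute where the cover's centre sits in the tool frame while lifting.

```bash
python3 -m pendant '[[1,0,0,0.005,0,0,0],[1,0,0,0.02,0,0,0],[1,0,0,0.035,0,0,0],[1,0,0,0.035,0,0,0],[1,0,0,0.02,0,0,0],[1,0,0,0.005,0,0,0],[1,0,0,0,0,0,0],[1,0,0,0,0,0,0]]' 100
python3 - <<'E'
from h import *
c=dict(np.load("w8.npz"));c["k1"]=float(c["k1"])
def tool(c,px,z,p,M):
    r=onz(c,px,z)[0][:2]-p[:2];return r@M[:2,0],r@M[:2,1]
M=np.array([[-.0747,-.9972],[-.9972,.0747]])
print(tool(c,[320.4,164.8],.016,np.array([.4712,-.2365]),M))
p=[(135,200),(417,200),(277,92)]
for q in p: print(tool(c,np.array(q)/2.3+[200,100],.016,np.array([.4712,-.2365]),M))
s=bot.read_state();print(s["eef_pos"],s["ft_force"],s["gripper_force"],s["width"])
E
```

```text
time_s: 15.1
eef_pos: [0.4695, -0.2358, 0.1369]
eef_rot: [2.135, -2.303, -0.005]
ft_force: [-0.3, -0.1, -3.6]
width: 0.337
gripper_force: 99.3
(np.float64(0.040729228943501325), np.float64(0.0005152846016357104))
(np.float64(0.03080643188411219), np.float64(-0.026823135927388896))
(np.float64(0.030803233576991707), np.float64(0.027487343173441158))
(np.float64(0.05144530038607524), np.float64(0.0005289776757221218))
[ 0.4695 -0.2358  0.1369] [-0.2543 -0.0986 -3.6283] 99.26757216453552 0.3371433452865451
```

```bash
python3 -m pendant '[[1,0.0025,0.02,0,0,0,0.03],[1,0.0045,0.04,0,0,0,0.06],[1,0.0055,0.045,0,0,0,0.06],[1,0.0055,0.045,0,0,0,0.06],[1,0.005,0.045,0,0,0,0.06],[1,0.004,0.035,0,0,0,0.05],[1,0.002,0.015,0,0,0,0.03],[1,0.0005,0.0058,0,0,0,0.004]]'
python3 -m pendant '[[1,0,0,-0.012,0,0,0],[1,0,0,-0.012,0,0,0],[1,0,0,-0.008,0,0,0],[1,0,0,-0.003,0,0,0],[1,0,0,0,0,0,0],[1,0,0,0,0,0,0],[1,0,0,0,0,0,0],[1,0,0,0,0,0,0]]'
python3 - <<'E'
from h import *
c=capture("wrist");save(c,"w9",(220,90,420,290),3)
s=bot.read_state();print(s["eef_pos"],R.from_rotvec(s["eef_rot"]).as_matrix(),s["ft_force"])
print(proj(c,[.511,-.0242,.0725]))
np.savez("w9",**c)
E
```

```text
time_s: 15.9
eef_pos: [0.4995, 0.0157, 0.1373]
eef_rot: [2.509, -1.886, -0.003]
ft_force: [-0.1, -0.0, -3.1]
width: 0.332
gripper_force: 99.3
time_s: 16.7
eef_pos: [0.5005, 0.0145, 0.1042]
eef_rot: [-2.508, 1.891, -0.001]
ft_force: [0.3, 0.1, -3.5]
width: 0.333
gripper_force: 99.4
[0.5004 0.0145 0.1041] [[ 0.2754 -0.9613  0.0008]
 [-0.9613 -0.2754  0.0002]
 [ 0.     -0.0008 -1.    ]] [-0.3707 -0.021  -3.0026]
[[320.779  156.1704]]
```

View pics/w9.png

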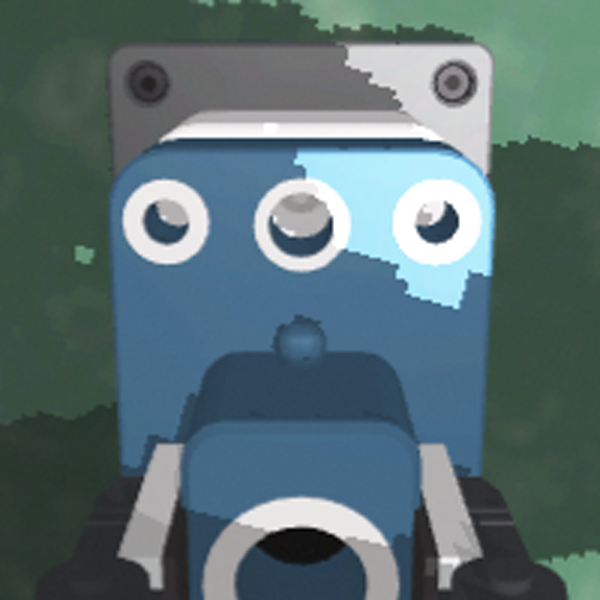

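The cover is square over the fixture, with its hole at (320.7,164.7) and the dowel expected below at (320.8,156). Lower in two stages.

```bash
python3 -m pendant '[[1,0,0,-0.003,0,0,0],[1,0,0,-0.003,0,0,0],[1,0,0,-0.003,0,0,0],[1,0,0,-0.003,0,0,0],[1,0,0,-0.003,0,0,0],[1,0,0,-0.002,0,0,0],[1,0,0,0,0,0,0],[1,0,0,0,0,0,0]]'
python3 -m pendant '[[1,0,0,-0.002,0,0,0],[1,0,0,-0.002,0,0,0],[1,0,0,-0.001,0,0,0],[1,0,0,-0.001,0,0,0],[1,0,0,-0.001,0,0,0],[1,0,0,0,0,0,0],[1,0,0,0,0,0,0],[1,0,0,0,0,0,0]]'
```

```text
time_s: 17.55
eef_pos: [0.5002, 0.0144, 0.0868]
eef_rot: [2.509, -1.891, 0.0]
ft_force: [-0.7, -1.0, -3.5]
width: 0.328
gripper_force: 99.4
time_s: 18.35
eef_pos: [0.5004, 0.0145, 0.0805]
eef_rot: [-2.509, 1.89, -0.001]
ft_force: [-2.9, 1.4, 6.4]
width: 0.33
gripper_force: 100.4
```

```bash
python3 -m pendant '[[1,0,0,-0.001,0,0,0],[1,0,0,-0.001,0,0,0],[1,0,0,-0.001,0,0,0],[1,0,0,-0.001,0,0,0],[1,0,0,0,0,0,0],[1,0,0,0,0,0,0],[1,0,0,0,0,0,0],[1,0,0,0,0,0,0]]' 120
```

```text
time_s: 19.15
eef_pos: [0.5004, 0.0145, 0.0779]
eef_rot: [-2.509, 1.89, -0.002]
ft_force: [-7.6, 2.3, 17.9]
width: 0.325
gripper_force: 122.4
```

```bash
python3 -m pendant '[[1,0,0,0,0,0,0],[1,0,0,0,0,0,0],[1,0,0,0,0,0,0],[1,0,0,0,0,0,0],[1,0,0,0,0,0,0],[1,0,0,0,0,0,0],[1,0,0,0,0,0,0],[1,0,0,0,0,0,0]]'
python3 - <<'E'
from h import *
c=capture("side");p=proj(c,[.4997,.0147,.06])[0];print(p)
x,y=p.astype(int);save(c,"s10",(x-70,y-60,x+70,y+45),5)
s=bot.read_state();print(s["eef_pos"],R.from_rotvec(s["eef_rot"]).as_matrix())
E
```

```text
time_s: 19.95
eef_pos: [0.5004, 0.0145, 0.0779]
eef_rot: [-2.509, 1.89, -0.002]
ft_force: [-7.5, 2.7, 17.0]
width: 0.324
gripper_force: 122.4
[338.9119 201.1442]
[0.5004 0.0145 0.0779] [[ 0.276  -0.9611  0.0016]
 [-0.9611 -0.276  -0.0001]
 [ 0.0005 -0.0016 -1.    ]]
```

View pics/s10.png

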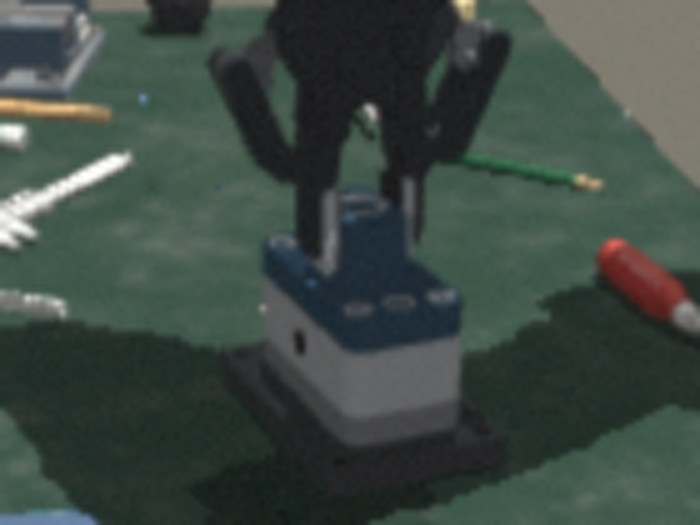

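The side view shows the cover flush on the body at crop (400,345), with no gap down to the end plate. The push is steady at 17 N, so I hand it in.

```bash
python3 -c "
from bench import bot
print(bot.close_job())"
```

```text
the job is handed in; nothing more can be done
None
```

The pump body is home on its dowels and released, and the cover is flush on top, held closed with about 17 N; I handed the job in at about 20 s, but no verdict came back.

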